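# Lean a pressed flow plate on the drying stand

### The job

Lift the long graphite flow plate out of the open aluminium mould and lean it on the white drying stand: foot down on the base and against the low stop rail, a broad face towards the wall and the top end resting against the wall, either end up and anywhere on the stand's width. Do not drop it in: keep hold until it stands and leans there, then let go and move clear. Leave the bottle, the jar and the two vials where they are.

Things in the scene. Friction and masses are not known exactly. Their poses are not given: they have to be found in the camera images.
- plate: graphite flow plate, dark grey rigid flat bar 220 x 36 x 16 mm, about 0.23 kg, both ends and faces alike. Origin at the middle of the solid; x along its length, y across its 36 mm width, z through its 16 mm thickness (up while it lies in the mould, its long side along the mould's). In the mould its long edges are free at mid-length: it can be gripped there across its width.
- plate_end_a (a point): middle of the plate's end face at +x, 110 mm from its origin
- plate_end_b (a point): middle of the plate's end face at -x, 110 mm from its origin
- mould: open lower half of a press mould, fixed aluminium block 270 x 100 mm, 30 mm high; a 10 mm dowel pin at each corner stands 10 mm higher. Origin at the centre of its underside on the bench, x along its length. Cavity 224 x 40 mm (2 mm clearance round the plate), 8 mm deep; the plate lies flat in it, its top at 38 mm, and lifts straight up freely.
- mould_floor (a point): centre of the cavity floor, 22 mm above the bench. Here, at mid-length, the block is cut away on both sides of the plate: two finger wells 70 mm long (along the mould's x), open down to the bench, that leave a land only 30 mm wide under the plate.
- stand: drying stand, white plastic, fixed: base, upright wall and low stop rail. Origin at the centre of its underside on the bench; x is level and points from the rail towards the wall, y along wall and rail (each 200 mm long), z up. Base 12 mm thick, from x = -90 to +80 mm. The 140 mm between rail and wall let the plate lean at about 55 degrees from level.
- stop_line (a point): where the stop rail's face meets the base's top, at mid-width: x = -72, z = 12 mm in the stand's frame. The rail is aluminium, 18 mm wide, its top 22 mm above the base's top.
- wall_line (a point): point on the wall's face at mid-width, x = +68, z = 192 mm in the stand's frame, about where the plate's top edge rests. The wall is 12 mm thick, its top 208 mm above the bench; two small braces behind it reach x = 110 mm.
- bottle: bystander: closed white bottle with blue cap, 70 mm diameter, 150 mm high, loose; origin at the centre of its underside
- jar: bystander: closed amber jar with blue cap, 56 mm diameter, 90 mm high, loose; origin at the centre of its underside
- vial_1: bystander: closed amber vial with black cap, 28 mm diameter, 50 mm high, loose; origin at the centre of its underside
- vial_2: bystander: closed clear vial with black cap, 28 mm diameter, 50 mm high, loose; origin at the centre of its underside
There are look-alikes about, which are no part of the job. What is meant by the plate is not green or purple, and is the smaller of those in its own colour.

How it is judged (in metres and radians):
On the way, in this order (a step that is already met when the one before it is completed fails the run):
1. the plate is lifted out of the mould: its middle at least 80 mm above the bench, held in the fingers (height (world z) of plate above 0.08 m and contact force between the fingers and plate above 0.5 N), for 0.1 s.
2. still held in the fingers, the plate leans in the stand, foot within 6 mm of its base and within 20 mm of the stop rail, top end within 30 mm of the wall (((z of plate_end_a in the frame of stand between 0.008 and 0.023 m and x of plate_end_a in the frame of stand between -0.072 and -0.0454 m and x of plate_end_b in the frame of stand between 0.0314 and 0.068 m and z of plate_end_b in the frame of stand above 0.16 m and y of plate_end_a in the frame of stand between -0.08 and 0.08 m and y of plate_end_b in the frame of stand between -0.08 and 0.08 m) or (z of plate_end_b in the frame of stand between 0.008 and 0.023 m and x of plate_end_b in the frame of stand between -0.072 and -0.0454 m and x of plate_end_a in the frame of stand between 0.0314 and 0.068 m and z of plate_end_a in the frame of stand above 0.16 m and y of plate_end_a in the frame of stand between -0.08 and 0.08 m and y of plate_end_b in the frame of stand between -0.08 and 0.08 m)) and contact force between the fingers and plate above 0.5 N), for 0.1 s.
At the end, for the whole second after the job is handed in: The plate leans at rest and released on the stand: one end down on the base (not on the rail) and within 6 mm of the stop rail, broad face towards the wall, the other end within 6 mm of the wall, both ends within 80 mm of the stand's mid-width (((z of plate_end_a in the frame of stand between 0.008 and 0.023 m and x of plate_end_a in the frame of stand between -0.072 and -0.0594 m and x of plate_end_b in the frame of stand between 0.0554 and 0.068 m and z of plate_end_b in the frame of stand above 0.16 m and y of plate_end_a in the frame of stand between -0.08 and 0.08 m and y of plate_end_b in the frame of stand between -0.08 and 0.08 m) or (z of plate_end_b in the frame of stand between 0.008 and 0.023 m and x of plate_end_b in the frame of stand between -0.072 and -0.0594 m and x of plate_end_a in the frame of stand between 0.0554 and 0.068 m and z of plate_end_a in the frame of stand above 0.16 m and y of plate_end_a in the frame of stand between -0.08 and 0.08 m and y of plate_end_b in the frame of stand between -0.08 and 0.08 m)) and contact force between the fingers and plate below 0.05 N and linear speed of plate below 0.02 m/s and angular speed of plate below 0.1 rad/s); the robot touches nothing.
It fails at once if the white bottle is moved more than 30 mm (distance of bottle from where it was at the start of the episode above 0.03 m).
It fails at once if the amber jar is moved more than 30 mm (distance of jar from where it was at the start of the episode above 0.03 m).
It fails at once if the amber vial is moved more than 30 mm (distance of vial_1 from where it was at the start of the episode above 0.03 m).
It fails at once if the clear vial is moved more than 30 mm (distance of vial_2 from where it was at the start of the episode above 0.03 m).
It also fails if it takes over 56 s, if anything falls off the work surface, if the arm or the gripper's body presses on something with over 40 N, if the wrist force passes 120 N, or if a joint passes its speed limit or range.

### The arm

A 6-joint arm with a two-finger parallel gripper is mounted at the origin on the work surface. World frame = base frame: x ahead of the robot, y to its left, z up, the work surface at z = 0. Lengths are in m, angles in degrees, forces in N, time in s.
With the tool pointing down it reaches from about 0.35 to 0.975 m from the base axis. Payload 17.4 kg.
Tool frame: the origin (TCP) lies on the front face of the gripper's body, between the roots of the fingers; the fingertips stand 73 mm ahead of it and the grasp point (between the pads) lies 54 mm ahead of it (bot.grip_point_offset is the distance from the TCP to the grasp point, in m); z points along the fingers, y is the line along which they close (so a half turn about z gives the same grasp; the last joint's range is limited). The gripper opens to 85 mm and grips with 20 to 120 N. Pads are 22 mm wide; open, the fingers measure 114 mm over their backs; the gripper's body (76 mm by 85 mm) begins 54 mm behind the grasp point. The pads swing forward as they close: fully open they stand 13 mm farther back than shut.
Start: joints at [70.027, 6.646, 82.598, -0, 90.757, -2.166], TCP at [0.206, 0.643, 0.304] pointing down, gripper open.
Joint ranges: [-162.19, 162.19], [-47.58, 125.68], [4.15, 143.07], [-65.23, 245.23], [0.69, 171.88], [-170.13, 170.13]. Speed limits (degrees/s): [108.29, 108.29, 127.2, 180, 180, 180].

### API

Orientations are given as a 3x3 rotation matrix whose columns are the frame's x, y, z axes.
In Python, from workcell import bot, imaging gives the robot as it stands.
- The arm moves only by the tool apply_moves, never from a script. Its argument "plan" is a list of rows, each a list of 4 numbers: the shift along the tool's x, y, z in mm, then the turn about the tool's z in degrees. In form: [[dx, dy, dz, spin], ...]. A call has 1 to 10 rows; each row shifts and turns the commanded pose from where the row before left it, along the tool's axes as they then stand; what a row does not reach is not made up. A row lasts 1/8 s, in which the tool goes at most 62.5 mm and 10.7 degrees, less where a joint would pass 70% of its speed; a pose out of reach is approached as far as the arm can. A call with a gripper value outside its range is refused whole. "hand" is the closure in counts, from 0 (fully open) to 255 (shut), set as the call begins (left out, the last holds). The fingers move at their own pace and stop on an object; "grip_force" is the grip in N (left out, the last holds). Time passes only in rows, so rows that do not move let the fingers close. It gives the time, the measured TCP pose, the force, the opening and the grip force at its end, in the units of the state.
- bot.read_state(): the state, without advancing time (a new reading comes with each control period).
- imaging.grab_frame(name): name is "scene" or "top"; returns the picture (384x512x3 uint8, blue, green, red); there is no depth.
- imaging.calibration(name): a dict with "fx", "fy", "cx", "cy" (pixels), "rvec" (rotation vector, rad) and "tvec" (3), from world to camera coordinates, as OpenCV has them. Camera axes: x right, y down, z forward; pixel columns grow to the right and rows downward; lengths in m; the calibration is good to about 2 mm. A picture is of the moment at which its call begins. calibration takes no time and is no camera call.
- bot.hand_in(): hands the job in; it is judged then, once.
The state is a dict: "t": time; "joint_positions": joint angles; "dq": joint speeds; "joint_efforts": joint torques, N m; "tcp_pos": TCP position; "ee_rot": TCP orientation; "contact_force": force on the tool from outside, world axes, zero at the start; "ft_torque": the same for the moment, N m; "width": finger opening in m; "grasp_force": force on a finger pad.
Only numpy, scipy, OpenCV 4.12 (cv2) and the standard library are available. Lean on these libraries where they do the work, as an engineer would, in place of code of your own. Each camera call takes 0.05 s, during which the arm holds its last target. There are 200 camera calls.

## Working session

There is one attempt and no reset: what is moved stays moved. The work goes in short steps, Python scripts to look and compute and a tool call to move; the robot and the scene stay as the last step left them, time stands still between calls to the robot, and variables do not carry over. Pictures are saved under pics/ and viewed, at most 10 in all, crops included, and the job is handed in when it is done.

Besides the shell and the picture viewer there is one more tool, called as name(argument=value, ...), one argument or row to a line, values as JSON. apply_moves: Moves the arm, as the interface text tells. Its arguments: {"type":"object","properties":{"plan":{"type":"array","items":{"type":"array","items":{"type":"number"}}},"hand":{"type":"number"},"grip_force":{"type":"number"}},"required":["plan"]}

```bash
ls; mkdir -p pics; python3 - <<'E'
from workcell import bot, imaging
import cv2
for n in("scene","top"):
    cv2.imwrite(f"pics/{n}0.png",imaging.grab_frame(n)); print(n,imaging.calibration(n))
s=bot.read_state(); print(s, bot.grip_point_offset)
E
```

```text
pics
scene {'fx': 349.241396856145, 'fy': 349.241396856145, 'cx': 260.09347329093987, 'cy': 192.08041388548014, 'rvec': array([ 2.06830582,  0.55816767, -0.33697572]), 'tvec': array([-0.43724048, -0.05556713,  1.48839802])}
top {'fx': 459.4225376158116, 'fy': 459.4225376158116, 'cx': 257.994235328497, 'cy': 186.6056910136433, 'rvec': array([ 2.14916091, -2.06681306,  0.22739291]), 'tvec': array([-0.10183583,  0.56580843,  1.59640917])}
{'t': 0.1, 'joint_positions': array([ 7.00268324e+01,  6.67166215e+00,  8.26306331e+01,  5.13150129e-05,
        9.07581413e+01, -2.16788851e+00]), 'dq': array([ 0.06840666, -0.04435038, -0.20863983,  0.08821755, -0.12266519,
        0.06936875]), 'joint_efforts': array([ 1.11701520e-03, -7.33672929e+01, -6.33786178e+01,  2.12838182e-05,
        5.23377385e-03,  6.39999166e-05]), 'tcp_pos': array([0.20640333, 0.64256951, 0.30324653]), 'ee_rot': array([[-9.52101219e-01,  3.05782830e-01, -3.61145712e-04],
       [ 3.05783040e-01,  9.52100704e-01, -9.91065626e-04],
       [ 4.07962350e-05, -1.05402702e-03, -9.99999444e-01]]), 'contact_force': array([ 0.10622139,  0.17630059, -0.72259589]), 'ft_torque': array([ 0.01597752, -0.04064237,  0.03454545]), 'grasp_force': 0.0, 'width': 0.08512164651369246} 0.0539
```

View pics/scene0.png

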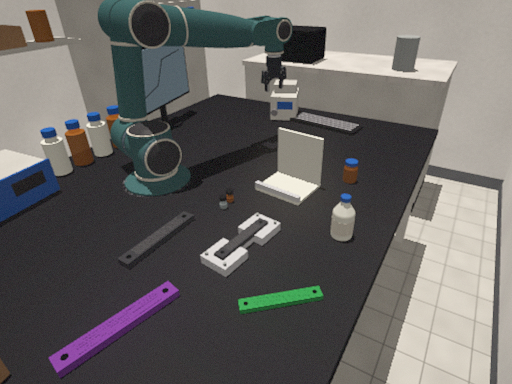

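View pics/top0.png

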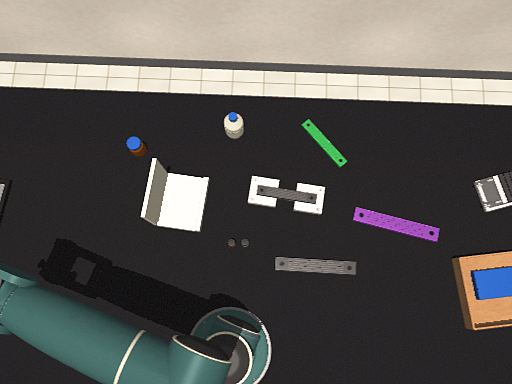

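Candidates: the dark bar in the mould, top (286,193), and a longer dark bar on the bench, top (315,266). There are also green (324,143) and purple (396,224) bars. The plate should be the smaller dark one, in the mould. I'll confirm that in a crop and measure it.

```bash
cat > h.py <<'E'
import numpy as np, cv2
from workcell import bot, imaging
def ray(n,uv,z):
    c=imaging.calibration(n); R=cv2.Rodrigues(c['rvec'])[0]; C=-R.T@c['tvec']
    uv=np.atleast_2d(np.float64(uv)); d=np.c_[(uv[:,0]-c['cx'])/c['fx'],(uv[:,1]-c['cy'])/c['fy'],np.ones(len(uv))]@R
    return C+d*((z-C[2])/d[:,2])[:,None]
def proj(n,P):
    c=imaging.calibration(n); K=np.array([[c['fx'],0,c['cx']],[0,c['fy'],c['cy']],[0,0,1]])
    return cv2.projectPoints(np.float64(P).reshape(-1,3),c['rvec'],c['tvec'],K,None)[0][:,0]
def rect(n,mask,z):
    """min-area rect (m) of the mask's pixels cast on plane z: centre, size, long-side direction deg"""
    v,u=np.nonzero(mask); P=ray(n,np.c_[u,v],z)[:,:2]
    (c,s,a)=cv2.minAreaRect(np.float32(P*1000))
    b=cv2.boxPoints((c,s,a)); e=b[1]-b[0]; f=b[2]-b[1]; L=e if np.hypot(*e)>np.hypot(*f) else f
    return np.round(c,1),np.round(sorted(s),1),round(float(np.degrees(np.arctan2(L[1],L[0]))%180),2),P.mean(0).round(4),np.round(b,1).tolist()
def blobs(m,amin=40):
    n,l,s,c=cv2.connectedComponentsWithStats(m.astype(np.uint8)); return [(l==i,s[i],c[i]) for i in range(1,n) if s[i,4]>amin]
E
python3 - <<'E'
from h import *
im=cv2.imread('pics/top0.png'); crop=im[145:285,130:370]
cv2.imwrite('pics/crop0.png',cv2.resize(crop,None,fx=3.3,fy=3.3,interpolation=cv2.INTER_CUBIC))
g=im.max(2).astype(int); sat=g-im.min(2)
gr=(g>45)&(g<125)&(sat<25)
for m,s,c in blobs(gr,60):
    if 130<c[0]<370 and 150<c[1]<285: print('grey',s,c.round(1),rect('top',m,.038 if c[1]<220 else .016))
w=(g>150)&(sat<40)
for m,s,c in blobs(w):
    if 130<c[0]<370 and 150<c[1]<285: print('white',s,c.round(1),rect('top',m,.030 if c[0]>230 else .012))
for uv,z in(((233,117),.15),((134,144),.09),((231.5,243),.05),((245,243),.05)): print(uv,ray('top',uv,z).round(3))
E
```

```text
grey [145 160  22  64 292] [155.9 193.1] (array([543.1, 288.2]), array([ 51.4, 232.2]), 173.93, array([0.5361, 0.2912]), [[424.8999938964844, 274.8999938964844], [655.7999877929688, 250.39999389648438], [661.2999877929688, 301.5], [430.3999938964844, 326.1000061035156]])
grey [200 179  10  53  62] [204.3 205.3] (array([499.7, 111.6]), array([  4.8, 193.4]), 173.89, array([0.4979, 0.1122]), [[403.29998779296875, 119.5], [595.5999755859375, 98.9000015258789], [596.0999755859375, 103.69999694824219], [403.79998779296875, 124.30000305175781]])
grey [257 185  60  19 525] [286.6 194.1] (array([ 548.9, -183.8]), array([ 44.1, 216.1]), 81.57, array([ 0.5506, -0.1849]), [[511.29998779296875, -287.3999938964844], [554.9000244140625, -293.8999938964844], [586.5999755859375, -80.0999984741211], [542.9000244140625, -73.69999694824219]])
grey [313 259  44  16 306] [342.5 266.2] (array([ 296.9, -363.9]), array([ 49.2, 154.6]), 89.08, array([ 0.3002, -0.3926]), [[271.1000061035156, -440.79998779296875], [320.29998779296875, -441.6000061035156], [322.79998779296875, -287.0], [273.6000061035156, -286.
[... 505 characters left out ...]
2.0, 284.5]])
white [248 176  32  31 565] [261.8 190.8] (array([561.2, -99.1]), array([102.6, 103. ]), 173.05, array([ 0.5611, -0.094 ]), [[503.8999938964844, -143.8000030517578], [606.0999755859375, -156.3000030517578], [618.5, -54.400001525878906], [516.2999877929688, -42.0]])
white [294 183  31  31 564] [310.3 198.4] (array([ 540.9, -267.6]), array([102.9, 103.1]), 83.27, array([ 0.5397, -0.2725]), [[483.79998779296875, -312.79998779296875], [586.0, -324.79998779296875], [598.0999755859375, -222.39999389648438], [495.8999938964844, -210.39999389648438]])
(233, 117) [[0.797 0.018 0.15 ]]
(134, 144) [[0.703 0.374 0.09 ]]
(231.5, 243) [[0.364 0.006 0.05 ]]
(245, 243) [[ 0.366 -0.042  0.05 ]]
```

View pics/crop0.png

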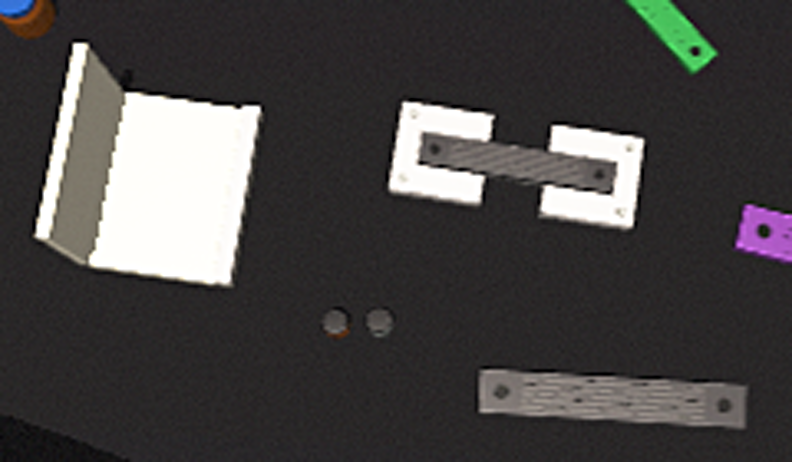

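The enlarged crop settles it: the bar in the mould, crop (517,163), is visibly shorter than the loose grey one at (612,398), and it lies in the white mould. That makes it the plate. Its centre is at about (0.551, -0.183) with the long axis at 83°. The stand origin is at about (0.5165, 0.205) with x at 83.9°.

apply_moves(
  plan=[
    [-29,-34,-3,0],
    [-29,-34,-3,0],
    [-29,-34,-3,0],
    [-29,-34,-3,0],
    [-29,-34,-3,0],
    [-29,-34,-3,0],
    [-29,-34,-3,0],
    [-29,-34,-3,0],
    [-29,-34,-3,0],
    [-29,-34,-3,0],
  ],
  hand=0,
  grip_force=40,
)

```text
t: 1.35
tcp_pos: [0.3787, 0.2289, 0.3338]
ee_rot: [[-0.952, 0.306, -0.0], [0.306, 0.952, -0.0], [0.0, -0.0, -1.0]]
contact_force: [0.1, -0.1, -0.1]
width: 0.0854
grasp_force: 0.0
```

apply_moves(
  plan=[
    [-29,-34,0,0],
    [-29,-34,0,0],
    [-29,-34,0,0],
    [-29,-34,0,0],
    [-29,-34,0,0],
    [-29,-34,0,0],
    [-29,-34,0,0],
    [-29,-34,0,0],
    [-29,-34,0,0],
    [-29,-34,0,0],
  ],
)

```text
t: 2.6
tcp_pos: [0.551, -0.1836, 0.3336]
ee_rot: [[-0.952, 0.306, -0.0], [0.306, 0.952, 0.0], [0.0, 0.0, -1.0]]
contact_force: [-0.4, 1.1, 0.3]
width: 0.0854
grasp_force: 0.0
```

apply_moves(
  plan=[
    [0,0,0,10],
    [0,0,0,10],
    [0,0,0,10],
    [0,0,0,10],
    [0,0,0,10],
    [0,0,0,10],
    [0,0,0,10],
    [0,0,0,9],
    [0,0,0,0],
  ],
)

```text
t: 3.72
tcp_pos: [0.5506, -0.1821, 0.3336]
ee_rot: [[0.118, 0.993, -0.0], [0.993, -0.118, 0.0], [0.0, -0.001, -1.0]]
contact_force: [-0.6, 0.3, -0.4]
width: 0.0851
grasp_force: 0.0
```

apply_moves(
  plan=[
    [-1,0,50,0],
    [0,0,50,0],
    [0,0,50,0],
    [0,0,40,0],
    [0,0,30,0],
    [0,0,15,0],
    [0,0,10,0],
    [0,0,0,0],
  ],
)

```text
t: 4.72
tcp_pos: [0.5507, -0.1832, 0.0891]
ee_rot: [[0.118, 0.993, -0.0], [0.993, -0.118, -0.0], [-0.0, -0.0, -1.0]]
contact_force: [-0.2, -0.9, -0.3]
width: 0.0855
grasp_force: 0.0
```

apply_moves(
  plan=[
    [0,0,0,0],
    [0,0,0,0],
    [0,0,0,0],
    [0,0,0,0],
    [0,0,0,0],
    [0,0,0,0],
    [0,0,0,0],
    [0,0,0,0],
  ],
  hand=255,
  grip_force=40,
)

```text
t: 5.72
tcp_pos: [0.551, -0.1832, 0.0897]
ee_rot: [[0.118, 0.993, 0.001], [0.993, -0.118, -0.0], [-0.0, 0.001, -1.0]]
contact_force: [0.4, 0.5, 5.4]
width: 0.0352
grasp_force: 41.1
```

apply_moves(
  plan=[
    [0,0,0,0],
    [0,0,0,0],
    [0,0,0,0],
    [0,0,-7,0],
    [0,0,0,0],
  ],
  hand=120,
)

```text
t: 6.35
tcp_pos: [0.5509, -0.1832, 0.0967]
ee_rot: [[0.118, 0.993, 0.001], [0.993, -0.118, -0.0], [-0.0, 0.001, -1.0]]
contact_force: [0.6, 0.5, 0.1]
width: 0.0449
grasp_force: 0.0
```

apply_moves(
  plan=[
    [0,0,0,0],
    [0,0,0,0],
    [0,0,0,0],
    [0,0,0,0],
    [0,0,0,0],
    [0,0,0,0],
  ],
  hand=255,
  grip_force=50,
)

```text
t: 7.1
tcp_pos: [0.551, -0.1833, 0.0965]
ee_rot: [[0.119, 0.993, 0.001], [0.993, -0.119, -0.0], [-0.0, 0.001, -1.0]]
contact_force: [1.9, -0.4, 5.5]
width: 0.0347
grasp_force: 51.6
```

apply_moves(
  plan=[
    [0,0,-5,0],
    [0,0,-15,0],
    [0,0,-25,0],
    [0,0,-25,0],
    [0,0,-20,0],
    [0,0,0,0],
    [0,0,0,0],
  ],
)

```text
t: 7.98
tcp_pos: [0.5502, -0.183, 0.1848]
ee_rot: [[0.119, 0.993, -0.001], [0.993, -0.119, 0.0], [0.0, -0.001, -1.0]]
contact_force: [0.3, 0.2, -4.3]
width: 0.0343
grasp_force: 54.1
```

```bash
python3 - <<'E'
from h import *
im=imaging.grab_frame('scene'); cv2.imwrite('pics/s1.png',cv2.resize(im[150:320,130:380],None,fx=3,fy=3,interpolation=cv2.INTER_CUBIC))
s=bot.read_state();print(s['width'],s['tcp_pos'],s['grasp_force'],s['contact_force'])
E
```

```text
0.03456216549371564 [ 0.55018556 -0.18299094  0.18463022] 54.112553000450134 [-0.31872848  0.06402974 -3.29069944]
```

View pics/s1.png

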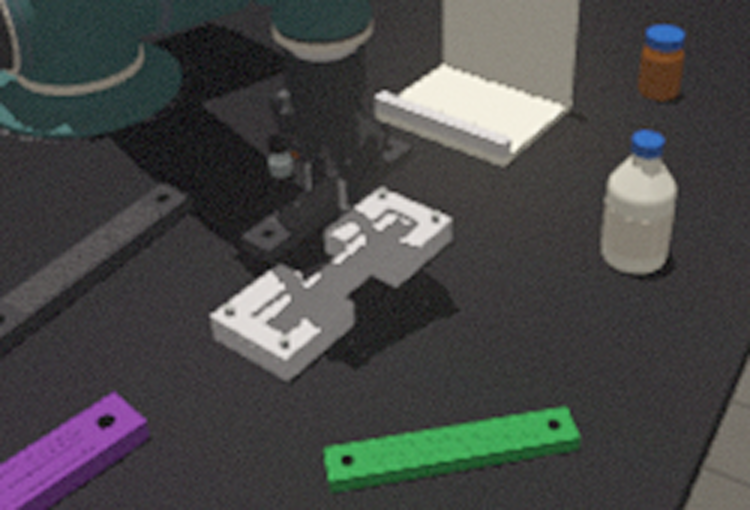

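The picture shows the plate horizontal in the fingers, ends near (265,238) and (400,150), clear of the mould. The tool can't tilt, and with a mid-grip at 55° the gripper body would hit the plate. So I'll lay the plate on free bench, regrip it near its upper end, and lean it from there.

apply_moves(
  plan=[
    [-16,-32,0,0],
    [-16,-32,0,0],
    [-15,-33,0,0],
    [-15,-33,0,0],
    [0,0,0,0],
    [0,0,35,0],
    [0,0,35,0],
    [0,0,25,0],
    [0,0,9,0],
    [0,0,0,0],
  ],
)

```text
t: 9.28
tcp_pos: [0.4143, -0.2291, 0.0817]
ee_rot: [[0.118, 0.993, -0.001], [0.993, -0.118, 0.001], [0.0, -0.001, -1.0]]
contact_force: [-0.3, -0.2, -2.0]
width: 0.0343
grasp_force: 54.1
```

apply_moves(
  plan=[
    [0,0,2,0],
    [0,0,2,0],
    [0,0,0,0],
  ],
)

```text
t: 9.65
tcp_pos: [0.4142, -0.2293, 0.0782]
ee_rot: [[0.119, 0.993, 0.0], [0.993, -0.119, -0.0], [-0.0, 0.0, -1.0]]
contact_force: [0.3, 0.7, -2.0]
width: 0.0347
grasp_force: 54.1
```

apply_moves(
  plan=[
    [0,0,1,0],
    [0,0,1,0],
    [0,0,1,0],
    [0,0,0,0],
  ],
)

```text
t: 10.15
tcp_pos: [0.4141, -0.2293, 0.0748]
ee_rot: [[0.119, 0.993, -0.0], [0.993, -0.119, 0.0], [0.0, -0.0, -1.0]]
contact_force: [0.2, 0.4, -2.4]
width: 0.0348
grasp_force: 54.1
```

apply_moves(
  plan=[
    [0,0,0,0],
    [0,0,0,0],
    [0,0,0,0],
    [0,0,0,0],
    [20,0,0,0],
    [30,0,0,0],
    [28,0,0,0],
    [0,0,0,0],
  ],
  hand=60,
)

```text
t: 11.15
tcp_pos: [0.4235, -0.1507, 0.075]
ee_rot: [[0.117, 0.993, 0.0], [0.993, -0.117, 0.0], [0.0, 0.0, -1.0]]
contact_force: [0.4, -0.6, 0.4]
width: 0.065
grasp_force: 0.0
```

apply_moves(
  plan=[
    [0,0,0,0],
    [0,0,0,0],
    [0,0,0,0],
    [0,0,0,0],
    [0,0,0,0],
    [0,0,0,0],
    [0,0,0,0],
  ],
  hand=255,
  grip_force=20,
)

```text
t: 12.02
tcp_pos: [0.4235, -0.152, 0.075]
ee_rot: [[0.119, 0.993, 0.0], [0.993, -0.119, -0.0], [-0.0, 0.0, -1.0]]
contact_force: [-1.5, -4.3, 4.0]
width: 0.0353
grasp_force: 20.9
```

apply_moves(
  plan=[
    [0,0,-10,0],
    [0,0,-20,0],
    [-4,0,-20,0],
    [-6,0,-20,0],
    [-10,0,-20,0],
    [-14,0,-20,0],
    [0,0,-15,0],
    [0,0,0,0],
    [0,0,0,0],
  ],
)

```text
t: 13.15
tcp_pos: [0.4192, -0.1853, 0.1992]
ee_rot: [[0.118, 0.993, -0.001], [0.993, -0.118, 0.0], [0.0, -0.001, -1.0]]
contact_force: [0.1, 0.8, -2.7]
width: 0.0359
grasp_force: 20.3
```

```bash
python3 - <<'E'
from h import *
im=imaging.grab_frame('scene'); cv2.imwrite('pics/s2.png',cv2.resize(im[130:300,80:330],None,fx=3,fy=3,interpolation=cv2.INTER_CUBIC))
s=bot.read_state();print(s['width'],s['tcp_pos'],s['grasp_force'],s['contact_force'],s['ft_torque'])
E
```

```text
0.03574822383273579 [ 0.41915914 -0.18527365  0.19903791] 20.31156063079834 [ 0.52858525 -0.55550587 -2.51271825] [ 0.21917677 -0.02833648  0.00633658]
```

View pics/s2.png

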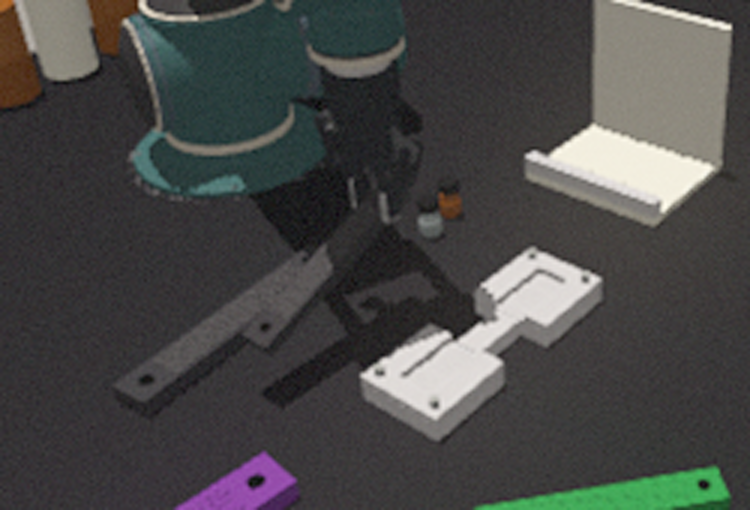

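```bash
python3 - <<'E'
from h import *
s=bot.read_state();g=s['tcp_pos']+s['ee_rot'][:,2]*.0665;p=s['ee_rot'][:,0]
print('grip',proj('scene',g))
for a in(0,10,20,30,40,50,60,90):
    c,si=np.cos(np.radians(a)),np.sin(np.radians(a))
    e=g-.190*(p*c+np.array([0,0,si])); top=g+.03*(p*c+np.array([0,0,si])); print(a,e.round(3),proj('scene',e).round(0),((proj('scene',e)-[80,130])*3).round(0), proj('scene',top).round(0))
E
```

```text
grip [[204.53030126 199.61918162]]
0 [ 0.397 -0.374  0.132] [[156. 230.]] [[227. 299.]] [[211. 195.]]
10 [ 0.397 -0.371  0.099] [[158. 238.]] [[235. 325.]] [[211. 194.]]
20 [ 0.398 -0.363  0.067] [[163. 246.]] [[248. 347.]] [[211. 193.]]
30 [ 0.4   -0.349  0.037] [[168. 251.]] [[264. 363.]] [[210. 192.]]
40 [ 0.402 -0.33   0.01 ] [[174. 254.]] [[283. 373.]] [[209. 191.]]
50 [ 0.405 -0.307 -0.013] [[181. 256.]] [[304. 378.]] [[208. 191.]]
60 [ 0.408 -0.28  -0.032] [[189. 256.]] [[326. 377.]] [[207. 191.]]
90 [ 0.419 -0.185 -0.057] [[210. 246.]] [[391. 348.]] [[204. 191.]]
```

The plate droops about 20° and friction holds it there. I'll steepen it by pushing its foot against the mould's end face (fixed, 30 mm high), moving the grip back and up.

apply_moves(
  plan=[
    [0,0,-30,0],
    [0,0,-30,0],
    [20,20,0,0],
    [40,30,0,0],
    [50,30,0,0],
    [50,30,0,0],
    [50,21,0,0],
    [50,0,0,0],
    [50,0,0,0],
    [36,0,0,0],
  ],
)

```text
t: 14.45
tcp_pos: [0.5902, 0.1448, 0.2588]
ee_rot: [[0.117, 0.993, -0.001], [0.993, -0.117, -0.0], [-0.0, -0.001, -1.0]]
contact_force: [0.4, -0.4, -2.5]
width: 0.0351
grasp_force: 20.8
```

apply_moves(
  plan=[
    [0,0,0,0],
    [0,0,25,0],
    [0,0,30,0],
    [0,0,25,0],
    [0,0,0,0],
    [0,0,0,0],
  ],
)

```text
t: 15.2
tcp_pos: [0.5906, 0.1422, 0.1807]
ee_rot: [[0.119, 0.993, 0.0], [0.993, -0.119, 0.0], [0.0, 0.0, -1.0]]
contact_force: [0.7, -0.1, -2.0]
width: 0.0355
grasp_force: 20.5
```

```bash
python3 - <<'E'
from h import *
s=bot.read_state();print(s['tcp_pos'],s['contact_force'],s['ft_torque'])
im=imaging.grab_frame('scene'); cv2.imwrite('pics/s3.png',cv2.resize(im[120:290,180:380],None,fx=3.5,fy=3.5,interpolation=cv2.INTER_CUBIC))
g=s['tcp_pos']+s['ee_rot'][:,2]*.0665;p=s['ee_rot'][:,0]
for a in(0,10,15,20,25,30,35,40):
    c,si=np.cos(np.radians(a)),np.sin(np.radians(a))
    e=g-.190*(p*c+np.array([0,0,si])); print(a,e.round(3),((proj('scene',e)-[180,120])*3.5).round(0))
E
```

```text
[0.59063523 0.14215391 0.18073053] [ 0.67443778 -0.14009552 -2.004198  ] [ 0.18551972 -0.0470503  -0.01396616]
0 [ 0.568 -0.046  0.114] [[307. 267.]]
10 [ 0.568 -0.044  0.081] [[309. 295.]]
15 [ 0.569 -0.04   0.065] [[311. 307.]]
20 [ 0.569 -0.035  0.049] [[314. 318.]]
25 [ 0.57  -0.029  0.034] [[318. 328.]]
30 [ 0.571 -0.021  0.019] [[323. 337.]]
35 [ 0.572 -0.012  0.005] [[328. 344.]]
40 [ 0.573 -0.002 -0.008] [[334. 350.]]
```

View pics/s3.png

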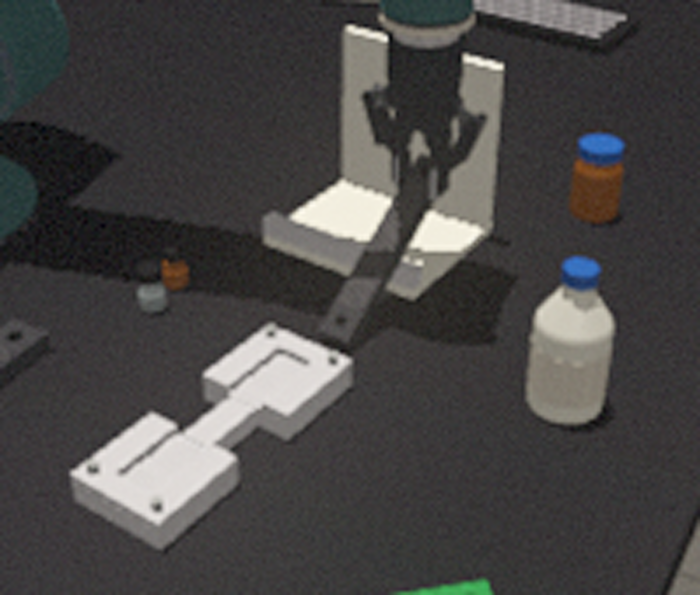

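apply_moves(
  plan=[
    [0,0,3,0],
    [0,0,3,0],
    [0,0,0,0],
  ],
)

```text
t: 15.62
tcp_pos: [0.5906, 0.1426, 0.1742]
ee_rot: [[0.118, 0.993, 0.001], [0.993, -0.118, 0.0], [0.0, 0.001, -1.0]]
contact_force: [1.2, 1.8, 1.1]
width: 0.0354
grasp_force: 20.8
```

apply_moves(
  plan=[
    [0,0,3,0],
    [0,0,3,0],
    [0,0,0,0],
  ],
)

```text
t: 16.0
tcp_pos: [0.5903, 0.1424, 0.1675]
ee_rot: [[0.118, 0.993, -0.001], [0.993, -0.118, -0.0], [-0.0, -0.0, -1.0]]
contact_force: [0.8, 1.8, 0.6]
width: 0.0355
grasp_force: 20.7
```

apply_moves(
  plan=[
    [0,0,-4,0],
    [-10,0,0,0],
    [-8,0,0,0],
    [-4,0,0,0],
    [-3,0,0,0],
    [0,0,0,0],
  ],
)

```text
t: 16.75
tcp_pos: [0.5875, 0.1174, 0.1719]
ee_rot: [[0.119, 0.993, 0.0], [0.993, -0.119, 0.0], [0.0, 0.0, -1.0]]
contact_force: [-0.9, -0.2, -2.2]
width: 0.0354
grasp_force: 20.4
```

apply_moves(
  plan=[
    [-4,0,-5,0],
    [-4,0,-6,0],
    [-4,0,-5,0],
    [-4,0,-5,0],
    [0,0,0,0],
  ],
)

```text
t: 17.38
tcp_pos: [0.5858, 0.1017, 0.1938]
ee_rot: [[0.119, 0.993, 0.001], [0.993, -0.119, 0.0], [0.001, 0.001, -1.0]]
contact_force: [0.5, -0.0, -2.4]
width: 0.0356
grasp_force: 20.2
```

apply_moves(
  plan=[
    [15,0,0,0],
    [15,0,0,0],
    [0,0,0,0],
    [0,0,5,0],
    [0,0,5,0],
    [0,0,0,0],
  ],
)

```text
t: 18.12
tcp_pos: [0.5889, 0.1312, 0.1822]
ee_rot: [[0.119, 0.993, -0.001], [0.993, -0.119, -0.0], [-0.0, -0.001, -1.0]]
contact_force: [0.5, 0.2, -2.1]
width: 0.0355
grasp_force: 20.5
```

apply_moves(
  plan=[
    [0,0,3,0],
    [0,0,3,0],
    [0,0,0,0],
  ],
)

```text
t: 18.5
tcp_pos: [0.5892, 0.1316, 0.177]
ee_rot: [[0.118, 0.993, 0.0], [0.993, -0.118, 0.0], [0.0, 0.0, -1.0]]
contact_force: [-0.1, 1.9, 1.4]
width: 0.0353
grasp_force: 20.8
```

apply_moves(
  plan=[
    [0,0,3,0],
    [0,0,3,0],
    [0,0,0,0],
  ],
)

```text
t: 18.88
tcp_pos: [0.5891, 0.1315, 0.1705]
ee_rot: [[0.118, 0.993, -0.0], [0.993, -0.118, -0.0], [-0.0, -0.0, -1.0]]
contact_force: [0.2, 0.6, 0.3]
width: 0.0357
grasp_force: 20.7
```

apply_moves(
  plan=[
    [0,0,-3,0],
    [-8,0,0,0],
    [-8,0,0,0],
    [-5,0,0,0],
    [0,0,0,0],
  ],
)

```text
t: 19.5
tcp_pos: [0.5866, 0.1101, 0.1739]
ee_rot: [[0.119, 0.993, -0.0], [0.993, -0.119, -0.0], [-0.0, -0.0, -1.0]]
contact_force: [0.7, 0.3, -2.3]
width: 0.0355
grasp_force: 20.4
```

apply_moves(
  plan=[
    [-4,0,0,0],
    [-4,0,0,0],
    [0,0,0,0],
  ],
)

```text
t: 19.88
tcp_pos: [0.5863, 0.1041, 0.1756]
ee_rot: [[0.118, 0.993, 0.003], [0.993, -0.118, 0.004], [0.004, 0.003, -1.0]]
contact_force: [1.4, 14.3, 6.1]
width: 0.0357
grasp_force: 21.3
```

apply_moves(
  plan=[
    [0,0,-5,0],
    [-3,0,-5,0],
    [-4,0,-5,0],
    [-4,0,-5,0],
    [0,0,0,0],
  ],
)

```text
t: 20.5
tcp_pos: [0.5845, 0.0913, 0.1943]
ee_rot: [[0.119, 0.993, 0.001], [0.993, -0.119, -0.0], [-0.0, 0.001, -1.0]]
contact_force: [-0.1, 0.7, -2.6]
width: 0.0352
grasp_force: 20.3
```

apply_moves(
  plan=[
    [-4,0,-5,0],
    [-4,0,-5,0],
    [-5,0,-5,0],
    [0,0,0,0],
  ],
)

```text
t: 21.0
tcp_pos: [0.583, 0.0785, 0.2095]
ee_rot: [[0.119, 0.993, 0.001], [0.993, -0.119, 0.0], [0.0, 0.001, -1.0]]
contact_force: [-0.8, 0.7, -2.3]
width: 0.0351
grasp_force: 20.3
```

```bash
python3 - <<'E'
from h import *
s=bot.read_state();print(s['tcp_pos'],s['ft_torque'])
a_=imaging.grab_frame('scene')[120:290,180:380]; b=imaging.grab_frame('top')[150:260,180:330]
a_=cv2.resize(a_,(500,425),interpolation=cv2.INTER_CUBIC); b=cv2.resize(b,(300,220),interpolation=cv2.INTER_CUBIC)
c=np.zeros((425,800,3),np.uint8); c[:,:500]=a_; c[:220,500:]=b; cv2.imwrite('pics/s4.png',c)
g=s['tcp_pos']+s['ee_rot'][:,2]*.0665;p=s['ee_rot'][:,0]
for t in(20,30,40,50,60):
    c,si=np.cos(np.radians(t)),np.sin(np.radians(t))
    e=g-.190*(p*c+np.array([0,0,si])); print(t,e.round(3),((proj('scene',e)-[180,120])*2.5).round(0),((proj('top',e)-[180,150])*2+[500,0]).round(0))
E
```

```text
[0.58297859 0.0785107  0.2094818 ] [ 0.17937208  0.01477389 -0.01182878]
20 [ 0.562 -0.099  0.078] [[195. 232.]] [[667.  76.]]
30 [ 0.563 -0.085  0.048] [[202. 246.]] [[659.  78.]]
40 [ 0.566 -0.066  0.021] [[211. 255.]] [[648.  79.]]
50 [ 0.568 -0.043 -0.003] [[221. 261.]] [[636.  80.]]
60 [ 0.572 -0.016 -0.022] [[233. 262.]] [[622.  80.]]
```

View pics/s4.png

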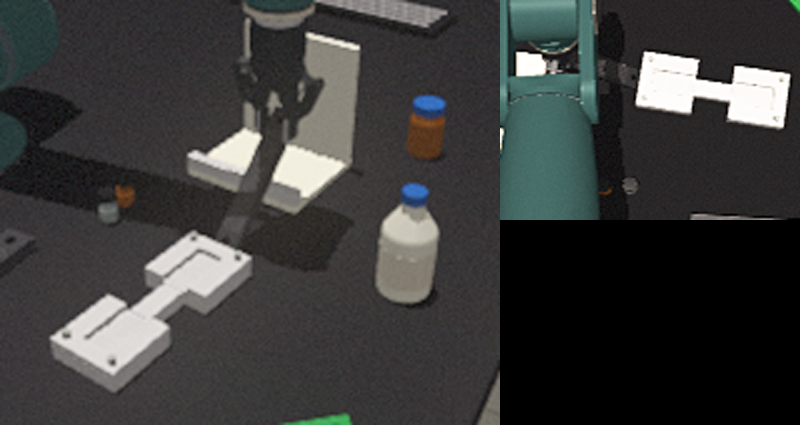

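Both views show the plate at about 45°, foot against the mould's end face (left (232,243), right (632,78)). I'll continue the arc to about 60°.

apply_moves(
  plan=[
    [-5,0,-5,0],
    [-5,0,-5,0],
    [-6,0,-5,0],
    [-6,0,-4,0],
    [0,0,0,0],
  ],
)

```text
t: 21.72
tcp_pos: [0.5803, 0.0566, 0.2284]
ee_rot: [[0.119, 0.993, 0.001], [0.993, -0.119, -0.0], [0.0, 0.001, -1.0]]
contact_force: [0.3, -0.8, -2.4]
width: 0.0353
grasp_force: 20.3
```

apply_moves(
  plan=[
    [-6,0,-4,0],
    [-6,0,-4,0],
    [-6,0,-3,0],
    [-4,0,-2,0],
    [0,0,0,0],
  ],
)

```text
t: 22.35
tcp_pos: [0.5777, 0.0349, 0.2411]
ee_rot: [[0.119, 0.993, 0.0], [0.993, -0.119, -0.0], [0.0, 0.0, -1.0]]
contact_force: [0.2, 0.6, -2.4]
width: 0.0355
grasp_force: 20.4
```

apply_moves(
  plan=[
    [0,0,-30,0],
    [0,0,-40,0],
    [30,-15,0,0],
    [40,-20,0,-0.7],
    [40,-20,0,0],
    [40,-15,0,0],
    [30,-11,0,0],
    [10,0,0,0],
    [0,0,0,0],
  ],
)

```text
t: 23.48
tcp_pos: [0.5184, 0.2332, 0.3106]
ee_rot: [[0.106, 0.994, -0.0], [0.994, -0.106, -0.0], [-0.0, -0.0, -1.0]]
contact_force: [0.8, -0.4, -2.3]
width: 0.0356
grasp_force: 21.0
```

```bash
python3 - <<'E'
from h import *
s=bot.read_state();print(s['tcp_pos'],s['contact_force'],s['ft_torque'],s['t'])
im=imaging.grab_frame('scene')[90:230,220:370]; cv2.imwrite('pics/s5.png',cv2.resize(im,None,fx=4,fy=4,interpolation=cv2.INTER_CUBIC))
g=s['tcp_pos']+s['ee_rot'][:,2]*.0665;p=s['ee_rot'][:,0]
for t in(50,55,60,65,70):
    c,si=np.cos(np.radians(t)),np.sin(np.radians(t))
    e=g-.190*(p*c+np.array([0,0,si])); print(t,e.round(3),((proj('scene',e)-[220,90])*4).round(0))
E
```

```text
[0.51835714 0.23320765 0.3106395 ] [ 0.77220949 -0.4176964  -2.32344637] [ 0.1254562  -0.06404802  0.00849411] 23.475
50 [0.505 0.112 0.099] [[217. 342.]]
55 [0.507 0.125 0.089] [[225. 345.]]
60 [0.508 0.139 0.08 ] [[233. 348.]]
65 [0.51  0.153 0.072] [[242. 349.]]
70 [0.511 0.169 0.066] [[251. 348.]]
```

View pics/s5.png

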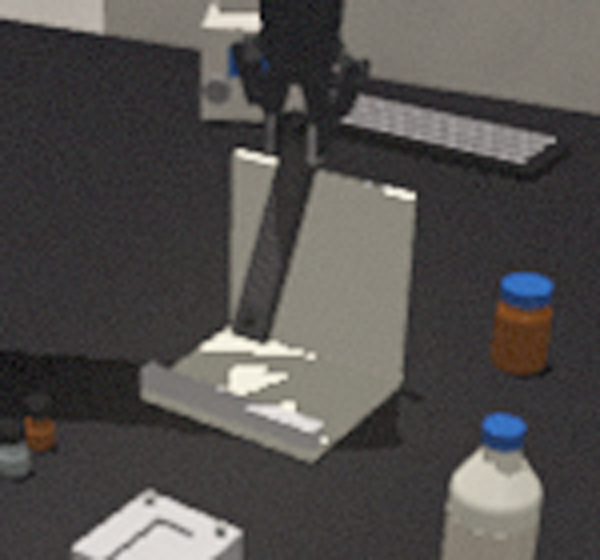

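Foot at crop (250,335), steep at about 65° and between rail and wall. Lowering.

apply_moves(
  plan=[
    [0,0,20,0],
    [0,0,20,0],
    [0,0,8,0],
    [0,0,0,0],
    [0,0,3,0],
    [0,0,0,0],
  ],
)

```text
t: 24.28
tcp_pos: [0.5183, 0.2331, 0.2602]
ee_rot: [[0.106, 0.994, 0.0], [0.994, -0.106, 0.0], [0.0, 0.0, -1.0]]
contact_force: [0.7, -0.5, -2.2]
width: 0.0354
grasp_force: 21.0
```

apply_moves(
  plan=[
    [0,0,3,0],
    [0,0,2,0],
    [0,0,0,0],
  ],
)

```text
t: 24.65
tcp_pos: [0.5182, 0.2331, 0.2547]
ee_rot: [[0.106, 0.994, -0.0], [0.994, -0.106, -0.0], [-0.0, -0.0, -1.0]]
contact_force: [-0.0, -0.8, -2.5]
width: 0.0353
grasp_force: 21.0
```

apply_moves(
  plan=[
    [0,0,2,0],
    [0,0,2,0],
    [0,0,0,0],
  ],
)

```text
t: 25.02
tcp_pos: [0.5181, 0.233, 0.2507]
ee_rot: [[0.106, 0.994, -0.0], [0.994, -0.106, -0.0], [-0.0, -0.0, -1.0]]
contact_force: [0.5, -0.2, -2.6]
width: 0.0356
grasp_force: 21.0
```

apply_moves(
  plan=[
    [0,0,2,0],
    [0,0,2,0],
    [0,0,0,0],
  ],
)

```text
t: 25.4
tcp_pos: [0.5184, 0.2334, 0.2475]
ee_rot: [[0.106, 0.994, 0.001], [0.994, -0.106, 0.001], [0.001, 0.001, -1.0]]
contact_force: [-0.5, 2.8, 2.8]
width: 0.0357
grasp_force: 21.5
```

apply_moves(
  plan=[
    [0,0,2,0],
    [0,0,2,0],
    [0,0,0,0],
  ],
)

```text
t: 25.78
tcp_pos: [0.5191, 0.2343, 0.2463]
ee_rot: [[0.106, 0.994, 0.005], [0.994, -0.106, 0.004], [0.005, 0.005, -1.0]]
contact_force: [0.1, 9.8, 21.7]
width: 0.0352
grasp_force: 23.0
```

apply_moves(
  plan=[
    [3,0,0,0],
    [3,0,1,0],
    [0,0,0,0],
  ],
)

```text
t: 26.15
tcp_pos: [0.5194, 0.2395, 0.2439]
ee_rot: [[0.106, 0.994, 0.003], [0.994, -0.106, 0.001], [0.002, 0.003, -1.0]]
contact_force: [-1.4, 1.9, 13.0]
width: 0.0355
grasp_force: 22.1
```

apply_moves(
  plan=[
    [3,0,1,0],
    [2,0,1,0],
    [0,0,0,0],
  ],
)

```text
t: 26.52
tcp_pos: [0.5198, 0.2425, 0.2427]
ee_rot: [[0.107, 0.994, 0.002], [0.994, -0.107, -0.003], [-0.003, 0.003, -1.0]]
contact_force: [-8.8, -20.3, 24.3]
width: 0.0353
grasp_force: 28.4
```

apply_moves(
  plan=[
    [-2,0,0,0],
    [0,0,0,0],
  ],
)

```text
t: 26.78
tcp_pos: [0.5197, 0.242, 0.2427]
ee_rot: [[0.107, 0.994, 0.003], [0.994, -0.107, 0.001], [0.001, 0.003, -1.0]]
contact_force: [-4.3, -3.0, 20.4]
width: 0.0353
grasp_force: 27.7
```

```bash
python3 - <<'E'
from h import *
a_=imaging.grab_frame('scene')[100:210,235:345]; b=imaging.grab_frame('top')[150:240,130:230]
a_=cv2.resize(a_,(550,550),interpolation=cv2.INTER_CUBIC); b=cv2.resize(b,(250,225),interpolation=cv2.INTER_CUBIC)
c=np.zeros((550,800,3),np.uint8); c[:,:550]=a_; c[:225,550:]=b; cv2.imwrite('pics/s6.png',c)
O=np.array([.5165,.205,0]);X=np.array([.107,.994,0]);Y=np.array([-.994,.107,0])
for y in(-.018,.018):
  for x,z in((-.0654,.012),(-.072,.034),(-.072,.021),(.068,.208),(.068,.192),(.0545,.2)):
    print(y,x,z,((proj('scene',O+x*X+y*Y+[0,0,z])-[235,100])*5).round(0))
E
```

```text
-0.018 -0.0654 0.012 [[237. 467.]]
-0.018 -0.072 0.034 [[233. 447.]]
-0.018 -0.072 0.021 [[232. 461.]]
-0.018 0.068 0.208 [[338. 174.]]
-0.018 0.068 0.192 [[337. 194.]]
-0.018 0.0545 0.2 [[328. 190.]]
0.018 -0.0654 0.012 [[199. 453.]]
0.018 -0.072 0.034 [[194. 433.]]
0.018 -0.072 0.021 [[194. 447.]]
0.018 0.068 0.208 [[298. 164.]]
0.018 0.068 0.192 [[297. 184.]]
0.018 0.0545 0.2 [[288. 180.]]
```

View pics/s6.png

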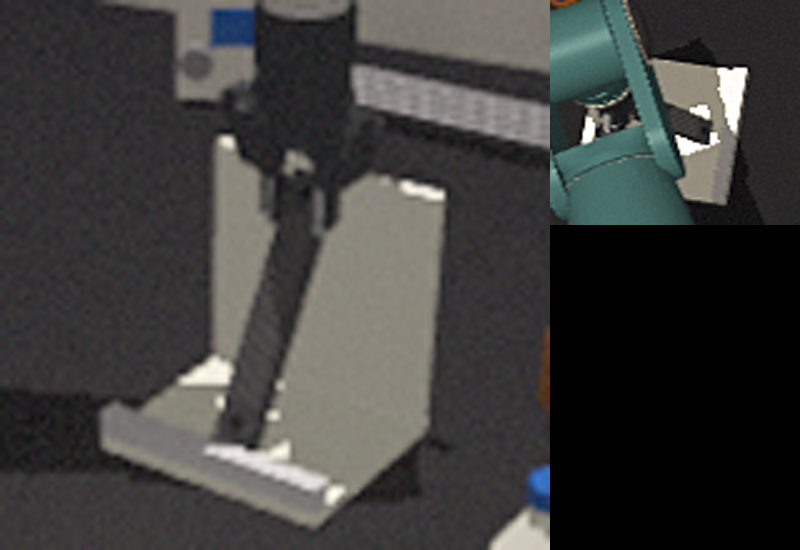

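The lean is nearly there. The foot, at left (240,445) and right (708,137), is still about 10 mm short of the rail. I'll lift it slightly, shift it to the rail, then press down to shallow the lean.

apply_moves(
  plan=[
    [-2,0,-4,0],
    [-3,0,-2,0],
    [-3,0,0,0],
    [-3,0,0,0],
    [0,0,0,0],
  ],
)

```text
t: 27.5
tcp_pos: [0.518, 0.2308, 0.2457]
ee_rot: [[0.107, 0.994, -0.0], [0.994, -0.107, -0.0], [-0.0, -0.0, -1.0]]
contact_force: [0.4, 0.1, -2.1]
width: 0.0352
grasp_force: 25.2
```

apply_moves(
  plan=[
    [-3,0,0,0],
    [-3,0,0,0],
    [0,0,0,0],
  ],
)

```text
t: 27.88
tcp_pos: [0.5174, 0.2249, 0.2459]
ee_rot: [[0.107, 0.994, 0.0], [0.994, -0.107, -0.0], [-0.0, 0.0, -1.0]]
contact_force: [0.3, 0.1, -2.4]
width: 0.0351
grasp_force: 25.2
```

apply_moves(
  plan=[
    [-3,0,0,0],
    [-2,0,0,0],
    [0,0,0,0],
  ],
)

```text
t: 28.25
tcp_pos: [0.5168, 0.2201, 0.246]
ee_rot: [[0.107, 0.994, 0.0], [0.994, -0.107, 0.0], [0.0, 0.0, -1.0]]
contact_force: [0.3, 0.9, -2.2]
width: 0.0355
grasp_force: 25.3
```

apply_moves(
  plan=[
    [-2,0,0,0],
    [-2,0,0,0],
    [0,0,0,0],
  ],
)

```text
t: 28.62
tcp_pos: [0.5165, 0.2162, 0.2464]
ee_rot: [[0.106, 0.994, 0.001], [0.994, -0.106, 0.001], [0.001, 0.001, -1.0]]
contact_force: [-0.8, 3.2, 3.4]
width: 0.0352
grasp_force: 25.9
```

apply_moves(
  plan=[
    [3,0,3,0],
    [3,0,2,0],
    [4,0,2,0],
    [0,0,0,0],
  ],
)

```text
t: 29.12
tcp_pos: [0.5178, 0.2268, 0.2403]
ee_rot: [[0.106, 0.994, 0.002], [0.994, -0.106, 0.001], [0.002, 0.002, -1.0]]
contact_force: [-1.7, 5.3, 11.1]
width: 0.0356
grasp_force: 25.8
```

apply_moves(
  plan=[
    [4,0,2,0],
    [4,0,2,0],
    [0,0,0,0],
  ],
)

```text
t: 29.5
tcp_pos: [0.5186, 0.2346, 0.2358]
ee_rot: [[0.106, 0.994, 0.001], [0.994, -0.106, 0.001], [0.001, 0.001, -1.0]]
contact_force: [0.0, 4.4, 9.0]
width: 0.0351
grasp_force: 24.9
```

apply_moves(
  plan=[
    [3,0,2,0],
    [2,0,1,0],
    [0,0,0,0],
  ],
)

```text
t: 29.88
tcp_pos: [0.5191, 0.239, 0.2331]
ee_rot: [[0.106, 0.994, 0.001], [0.994, -0.106, -0.0], [-0.0, 0.001, -1.0]]
contact_force: [-1.4, -1.4, 10.5]
width: 0.0354
grasp_force: 25.0
```

apply_moves(
  plan=[
    [2,0,2,0],
    [0,0,0,0],
  ],
)

```text
t: 30.12
tcp_pos: [0.5194, 0.24, 0.2324]
ee_rot: [[0.107, 0.994, 0.002], [0.994, -0.107, -0.002], [-0.002, 0.002, -1.0]]
contact_force: [-8.8, -15.7, 24.5]
width: 0.0357
grasp_force: 27.7
```

The plate is now wedged between base and wall at the height expected for 55°. I'll ease off, hold, release, and rise clear.

apply_moves(
  plan=[
    [-1,0,-2,0],
    [0,0,0,0],
    [0,0,0,0],
  ],
)

```text
t: 30.5
tcp_pos: [0.5192, 0.2396, 0.2328]
ee_rot: [[0.107, 0.994, 0.001], [0.994, -0.107, -0.001], [-0.001, 0.001, -1.0]]
contact_force: [-2.3, -5.6, 10.9]
width: 0.0352
grasp_force: 26.0
```

apply_moves(
  plan=[
    [0,0,0,0],
    [0,0,0,0],
    [0,0,0,0],
    [0,0,0,0],
    [0,0,0,0],
    [0,0,0,0],
  ],
  hand=80,
)

```text
t: 31.25
tcp_pos: [0.5189, 0.24, 0.2319]
ee_rot: [[0.106, 0.994, -0.0], [0.994, -0.106, -0.0], [-0.0, -0.0, -1.0]]
contact_force: [0.2, -0.0, -0.4]
width: 0.0584
grasp_force: 0.0
```

apply_moves(
  plan=[
    [0,0,-5,0],
    [0,0,-15,0],
    [0,0,-30,0],
    [0,0,-40,0],
    [0,0,-40,0],
    [-20,50,0,0],
    [-20,50,0,0],
    [-20,50,0,0],
    [0,0,0,0],
    [0,0,0,0],
  ],
)

```text
t: 32.5
tcp_pos: [0.6615, 0.1645, 0.3626]
ee_rot: [[0.107, 0.994, 0.0], [0.994, -0.107, 0.0], [0.0, 0.0, -1.0]]
contact_force: [-0.6, -0.0, -0.0]
width: 0.0589
grasp_force: 0.0
```

```bash
python3 - <<'E'
from h import *
a_=imaging.grab_frame('scene')[100:210,235:345]; b=imaging.grab_frame('top')[150:240,130:230]
a_=cv2.resize(a_,(500,500),interpolation=cv2.INTER_CUBIC); b=cv2.resize(b,(300,270),interpolation=cv2.INTER_CUBIC)
c=np.zeros((500,800,3),np.uint8); c[:,:500]=a_; c[:270,500:]=b; cv2.imwrite('pics/s7.png',c)
s=bot.read_state();print(s['t'],s['tcp_pos'],s['contact_force'])
E
```

```text
32.6 [0.66095592 0.16503266 0.36289601] [ 0.49062904 -0.09373543 -0.12857338]
```

View pics/s7.png

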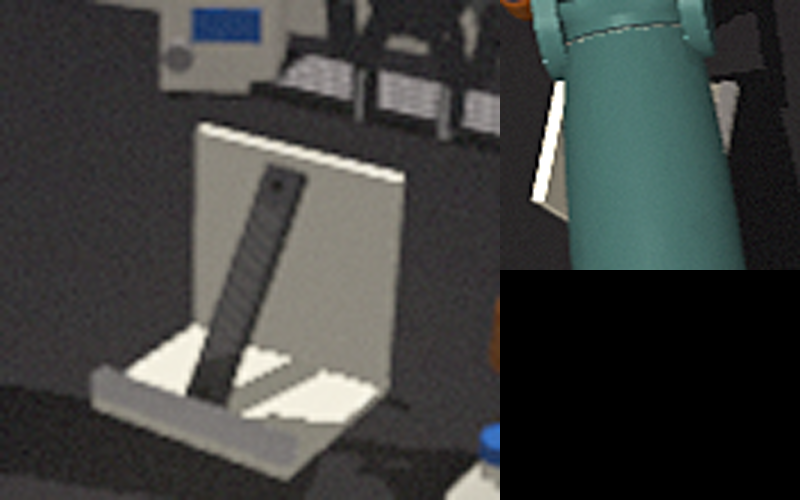

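The plate leans: top end at (288,170) just under the wall's edge, foot at (210,400) directly behind the rail with no visible gap. I'll move the arm out of the top view and check the foot gap by numbers.

apply_moves(
  plan=[
    [-45,0,0,0],
    [-45,0,0,0],
    [-45,0,0,0],
    [-45,0,0,0],
    [-45,0,0,0],
    [-45,0,0,0],
    [-45,0,0,0],
    [-45,0,0,0],
    [0,0,0,0],
    [0,0,0,0],
  ],
)

```text
t: 33.85
tcp_pos: [0.6232, -0.1926, 0.3625]
ee_rot: [[0.106, 0.994, 0.001], [0.994, -0.106, -0.0], [0.0, 0.001, -1.0]]
contact_force: [-0.1, 0.6, -0.3]
width: 0.0586
grasp_force: 0.0
```

```bash
python3 - <<'E'
from h import *
im=imaging.grab_frame('top'); cv2.imwrite('pics/t8.png',im)
g=im.max(2).astype(int)
O=np.array([.5165,.205,0]);X=np.array([.107,.994,0]);Y=np.array([-.994,.107,0])
# brightness profiles along stand x, at base height
xs=np.arange(-100,84,4)
for y in(-.05,-.03,-.02,-.01,0,.01,.02,.04):
    uv=proj('top',[O+x/1000*X+y*Y+[0,0,.012] for x in xs]).astype(np.float32)
    print(int(y*1000),cv2.remap(g.astype(np.float32),uv[None,:,0],uv[None,:,1],1)[0].astype(int).tolist())
for P in((-.072,.021),(-.072,.034),(-.0654,.012),(.0545,.2)):
    # apparent x on the 0.012 plane
    q=ray('top',proj('top',O+P[0]*X-.008*Y+[0,0,P[1]])[0],.012)[0]-O; print(P,(q@X*1000).round(1))
E
```

```text
-50 [40, 34, 59, 180, 253, 254, 253, 252, 251, 254, 255, 255, 255, 255, 255, 255, 255, 255, 255, 255, 255, 255, 255, 255, 255, 255, 255, 255, 255, 255, 255, 255, 255, 255, 255, 255, 255, 255, 255, 255, 255, 227, 129, 128, 122, 119]
-30 [40, 33, 66, 195, 251, 255, 254, 253, 254, 254, 255, 255, 255, 255, 255, 255, 255, 255, 255, 255, 251, 232, 250, 233, 130, 98, 101, 75, 42, 49, 60, 52, 52, 59, 62, 58, 60, 65, 66, 66, 69, 69, 64, 60, 56, 49]
-20 [41, 36, 66, 129, 250, 254, 254, 254, 255, 248, 207, 210, 215, 133, 114, 68, 81, 74, 45, 56, 61, 54, 56, 61, 62, 63, 69, 71, 65, 65, 70, 68, 59, 68, 68, 61, 64, 67, 62, 56, 62, 67, 65, 59, 54, 53]
-10 [39, 37, 65, 179, 247, 255, 255, 255, 240, 23, 46, 54, 52, 53, 60, 65, 66, 59, 58, 66, 65, 62, 60, 70, 66, 63, 67, 66, 62, 66, 73, 67, 63, 65, 65, 62, 66, 73, 64, 61, 62, 60, 55, 55, 54, 47]
0 [38, 36, 70, 123, 250, 255, 255, 255, 164, 49, 29, 21, 38, 53, 57, 69, 70, 62, 62, 68, 63, 61, 68, 71, 65, 63, 66, 62, 56, 53, 45, 36, 35, 45, 22, 24, 99, 138, 121, 182, 245, 228, 136, 120, 122, 132]
10 [41, 32, 53, 181, 252, 255, 255, 255, 239, 26, 45, 52, 53, 50, 52, 55, 49, 39, 48, 40, 21, 22, 136, 108, 121, 233, 240, 223, 247, 255, 255, 255, 255, 255, 255, 255, 255, 255, 255, 255, 255, 239, 158, 122, 124, 126]
20 [42, 36, 60, 139, 254, 255, 255, 253, 199, 139, 177, 212, 194, 160, 221, 254, 255, 254, 255, 255, 255, 255, 255, 255, 255, 255, 255, 255, 255, 255, 255, 255, 255, 255, 255, 255, 255, 255, 255, 255, 255, 255, 141, 120, 126, 127]
40 [39, 33, 64, 156, 255, 254, 253, 253, 253, 254, 255, 255, 255, 255, 255, 255, 255, 255, 255, 255, 255, 255, 255, 255, 255, 255, 255, 255, 255, 255, 255, 255, 255, 255, 255, 255, 255, 255, 255, 255, 255, 255, 136, 120, 125, 124]
(-0.072, 0.021) -70.6
(-0.072, 0.034) -68.6
(-0.0654, 0.012) -65.4
(0.0545, 0.2) 102.2
```

The foot's dark edge starts at -67 mm and the rail's inner top edge appears at -68.6 mm, so the foot is against the rail. Handing in.

```bash
python3 -c "
from workcell import bot
print(bot.hand_in())"
```

```text
the job is handed in; nothing more can be done
None
```

I handed the job in at about 34 s with the plate released and leaning on the drying stand, its foot within about 2 mm of the stop rail and its top end at the wall. On the way I set it down on the bench once to regrip it nearer the end. I know of no contact with the bottle, jar or vials; hand-in returned no verdict.

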